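# Set a knife-handle rivet with one turn of a hand flywheel press

## Robot

A 6-joint arm with a two-finger parallel gripper is mounted at the origin on a cart in front of the work surface, level with it; the furniture and walls round the work are solid. World frame = base frame: x ahead of the robot, y to its left, z up, the work surface at z = 0. Lengths are in mm, angles in degrees, forces in N, time in s.
With the tool pointing down it reaches from about 300 to 850 mm from the base axis. Payload 4.2 kg.
Tool frame: the origin (TCP) lies midway between the tips of the shut fingers; the grasp point (between the pads) lies 19 mm behind it (env.grip_point_offset is the distance from the TCP to the grasp point, in mm); z points along the fingers, x is the direction in which the jaws open and shut, and the axes are right-handed (so a half turn about z gives the same grasp; the last joint's range is limited). The gripper opens to 91 mm and grips with 3 to 60 N. Pads are 32 mm wide; open, the fingers measure 118 mm over their backs; the gripper's body (76 mm by 178 mm) begins 60 mm behind the grasp point.
Start: joints at [-73.453, 18.312, 89.639, -0, 72.044, -1.146], TCP at [174.755, -547.817, 213.976] pointing down, gripper open.
Joint ranges: [-177.97, 177.97], [-48.28, 115.42], [12.27, 149.76], [-77.06, 257.06], [2.81, 150.46], [-146.56, 146.56]. Speed limits (degrees/s): [147.25, 147.25, 180, 180, 180, 180].

## Interface

Orientations are given as [roll, pitch, yaw] about the fixed x, y, z axes, in that order (R = Rz(yaw) Ry(pitch) Rx(roll)).
In Python, from workcell import env gives the robot as it stands.
- The arm moves only by the shell command python3 -m pendant 'ROWS' [FORCE]. ROWS is JSON, a list of rows, each an object with "xyz": the shift along the tool's x, y, z in m, a list of three; "roll": the turn about the tool's z in degrees; "jaw": the closure, from 0 (fully open) to 1 (shut). A call has exactly 8 rows; each row is the pose to reach, as a shift and turn from the pose commanded when the call began, along the tool's axes at that moment; what a row does not reach only later rows make up. A row lasts 1/8 s, in which the tool goes at most 62.5 mm and 10.7 degrees, less where a joint would pass 70% of its speed; a pose out of reach is approached as far as the arm can. A call with a gripper value outside its range is refused whole. The fingers move at their own pace and stop on an object; FORCE is the grip in N (left out, the last holds). Time passes only in rows, so rows that repeat a pose let the fingers close, or fill a call up. It gives the time, the measured TCP pose, the force and the opening at its end, in the units of the state.
- env.state(): the state, without advancing time (a new reading comes with each control period).
- env.grab_frame(name): name is "scene" or "top" or "wrist"; returns (picture, depth): 400x640x3 uint8, blue, green, red; 400x640 float32, mm along the optical axis (not along the pixel's ray), 0 where there is no reading.
- env.camera_params(name): a dict with "camera_matrix" (3x3 intrinsics, pixels), "cam_to_world" (4x4, takes a point from camera to world coordinates); the wrist camera has in their place "hand_eye" (4x4, takes a point from camera to tool coordinates, whose origin is the TCP and whose axes are the tool frame's). Camera axes: x right, y up, looking along -z (the intrinsics and any distortion apply to the point x, -y, -z); pixel columns grow to the right and rows downward; lengths in mm; the calibration is good to about 2 mm. A picture is of the moment at which its call begins: read the wrist's pose just before it. camera_params takes no time and is no camera call.
- env.job_done(): hands the job in, once; it reports no verdict.
The state is a dict: "time_s": time; "qpos": joint angles; "qvel": joint speeds; "effort": joint torques, N m; "ee_pos": TCP position; "ee_rot": TCP orientation; "force": force on the tool from outside, world axes, zero at the start; "torque": the same for the moment, N m; "gripper_width": finger opening in mm.
Only numpy, scipy, OpenCV 4.12 (cv2) and the standard library are available. Lean on these libraries where they do the work, as an engineer would, in place of code of your own. Each camera call takes 0.05 s, during which the arm holds its last target. There are 200 camera calls.

## Task

The knife on the bench has one brass rivet still standing proud near the butt of its handle. Lay it flat, rivet up, on the bed of the hand press and slide it butt first under the head, pushing gently until the butt is home against the back stop. Then crank the press's flywheel through exactly one full turn (either way round), so that the ram sets the rivet and comes up again, leave the crank handle standing straight up and let go; the knife stays where it is, and nothing else on the bench is disturbed.

Things in the scene. Friction and masses are not known exactly. Their poses are not given: they have to be found in the camera images.
- press: Hand flywheel press of dark grey cast iron, fixed to the bench, base 190 x 116 mm. Origin: on the bench top, straight under the ram's axis. x is the feed direction, from the open front into the throat; z up; the flywheel is on the -y side. The lengths that follow are in this frame. The head is 60 mm wide, 26 mm ahead of the ram's axis, and rises to 174 mm above the bench.
- bed_front (a point): Middle of the front edge of the ground steel bed, at x = -90, y = 0, z = 30 mm of the press. The bed is flat, 64 mm wide, from x = -90 to +45 mm, its top 30 mm above the bench. Two rails 10 mm high on it leave a slot 35 mm wide about y = 0, from x = -18 to +22 mm; their mouths flare outward to x = -38 mm.
- head_edge (a point): Middle of the lower front edge of the overhanging head, at x = -26, y = 0, z = 61 mm of the press: only 31 mm above the bed, 5 mm more than knife and rivet. Head and wheel stand tall over the bed, so hold the work with the gripper's top leaning 20 to 50 degrees back to the front (-x).
- stop_face (a point): Middle of the lower edge of the back stop's front face, on the bed, at x = 22, y = 0, z = 30 mm of the press; axes as the press. The knife's butt must rest against this face.
- back_stop: Fixed steel block 46 mm wide and 18 mm high at the end of the slot; origin at stop_face. Not to be struck: a push over 40 N counts as ramming.
- ram: Steel ram in the head, with a round foot 28 mm across. Origin: centre of the foot's underside, at x = y = 0 of the press. Fully up it is level with the head's underside (61 mm above the bench); half a turn of the wheel brings it down 11 mm, to the height of the handle's top face, and a whole turn up again.
- flywheel (a joint): Angle of the flywheel, rad, about the press's +y; turns freely both ways and counts on past a turn (6.283). 0: crank handle up, ram up; growing: top moves to the press's +x. Starts within 0.3 of 0. Axle along y, 150 mm above the bench over the ram. Rim 162 mm across, 22 mm thick, in the plane y = -83 mm. Friction holds it where it is left (2 N at the handle); harder while the ram drives the rivet.
- crank_grip (a point): Middle of the crank handle: wooden grip, 22 mm thick, 44 mm long, free to spin on its pin, parallel to the press's y, on the rim's outer (-y) side. At angle q it is at press x = 70 sin q, y = -122, z = 150 + 70 cos q mm. Its middle is 28 mm clear of the rim: lean the gripper's top outward (to -y) 25 to 45 degrees to clear the wheel lower down. Use its position only.
- knife: Knife, 195 mm long, about 160 g, lying on its side on the bench right of the press's front, left of the bench vise (170 mm high): dark wood handle 110 x 30 x 20 mm with brass bolster, thin steel blade 85 mm. Origin: centre of the handle's underside; x runs along the handle to the butt (handle from x = -55, bolster, to +55 mm, butt), blade to -x, z up out of the face with the proud rivet.
- butt (a point): Point at the middle of the butt end's lower edge, x = 55 mm on the knife.
- grip (a point): Good place to take the knife: on the handle behind the bolster, x = -28 mm on the knife, y = 0, 10 mm above the underside; 30 mm wide across y.
- rivet (a joint): How far the brass rivet (head 10 mm across, on the knife at x = 33 mm, y = 0) is pressed in, m: 0 as it stands, 6 mm proud of the 20 mm thick handle; about 0.005 to 0.006 when set. It takes about 25 N; it has to be set by the ram, not by the gripper.
- whetstone: Bystander: grey whetstone on a wooden base, 65 x 190 x 28 mm, lying on the bench to the right of the press. Origin: centre of its underside.
- hammer: Bystander: hammer with a wooden handle, 265 mm long, lying left of the press. Origin: centre of its underside.
- sand_block: Bystander: dark wooden sanding block, 61 x 101 x 32 mm, left of the press. Origin: centre of its underside.

How it is judged:
By the outcome, as a careful person would: the job done as asked, in the order asked, and still so for the second after the job is handed in, with the robot touching nothing.
It also fails if it takes over 72 s, if anything falls off the work surface, if the arm or the gripper's body presses on something with over 40 N, if the wrist force passes 120 N, or if a joint passes its speed limit or range.

## Working session

There is one attempt and no reset: what is moved stays moved. The work goes in short steps, Python scripts to look and compute and a shell command to move; the robot and the scene stay as the last step left them, time stands still between calls to the robot, and variables do not carry over. Pictures are saved under pics/ and viewed, about 8 in all and at most 12, crops included, and the job is handed in when it is done.

```bash
mkdir -p pics; ls; cat > h.py <<'E'
import numpy as np, cv2
from workcell import env
from scipy.spatial.transform import Rotation as R
def snap(n,f):
    im,d=env.grab_frame(n); cv2.imwrite('pics/'+f+'.png',im); np.savez('pics/'+f+'.npz',im=im,d=d); return im,d
E
python3 - <<'E'
from h import *
for n in('top','scene'):
    p=env.camera_params(n); print(n,{k:np.round(v,3).tolist() for k,v in p.items()})
    snap(n,n+'0')
print({k:np.round(v,3).tolist() for k,v in env.camera_params('wrist').items()}); print(env.state())
E
```

```text
pics
top {'camera_matrix': [[425.693, 0.0, 319.783], [0.0, 425.693, 200.787], [0.0, 0.0, 1.0]], 'cam_to_world': [[0.001, 0.993, -0.122, 334.11], [-1.0, -0.001, -0.018, -119.816], [-0.018, 0.122, 0.992, 1576.759], [0.0, 0.0, 0.0, 1.0]]}
scene {'camera_matrix': [[431.213, 0.0, 317.959], [0.0, 431.213, 198.573], [0.0, 0.0, 1.0]], 'cam_to_world': [[-0.856, 0.219, -0.469, -6.513], [-0.517, -0.329, 0.79, 746.24], [0.019, 0.919, 0.394, 562.468], [0.0, 0.0, 0.0, 1.0]]}
{'camera_matrix': [[284.605, 0.0, 319.951], [0.0, 284.605, 198.78], [0.0, 0.0, 1.0]], 'hand_eye': [[1.0, -0.001, -0.001, 0.229], [-0.001, -0.959, -0.285, -80.804], [-0.001, 0.285, -0.959, -169.748], [0.0, 0.0, 0.0, 1.0]]}
{'time_s': 0.1, 'qpos': array([-7.34520648e+01,  1.83462625e+01,  8.97013637e+01,  2.24545188e-03,
        7.20442769e+01, -1.14657476e+00]), 'qvel': array([-0.05697025, -0.05648669, -0.17823605, -0.01089759, -0.00345509,
       -0.02843515]), 'effort': array([-1.44338405e-04, -4.13331449e+01, -2.32510847e+01,  7.28241820e-02,
        4.21863911e-02, -5.81890777e-05]), 'ee_pos': array([ 174.63826171, -547.3420226 ,  213.20836452]), 'ee_rot': array([-1.79996026e+02,  9.18419829e-02, -7.23061808e+01]), 'force': array([0.62829124, 0.80894815, 0.35285954]), 'torque': array([-0.02242934,  0.06443619,  0.04087509]), 'gripper_width': 91.05869401880065}
```

View pics/top0.png

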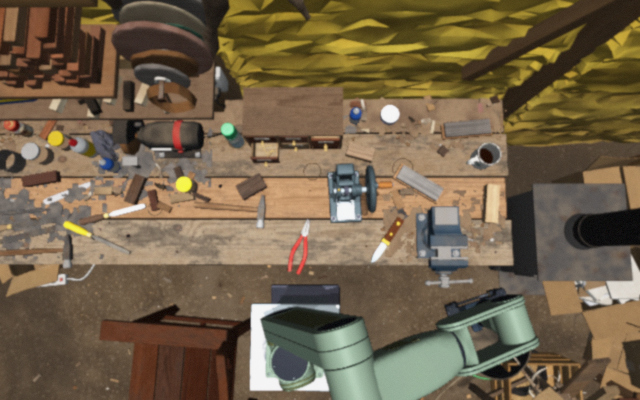

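View pics/scene0.png

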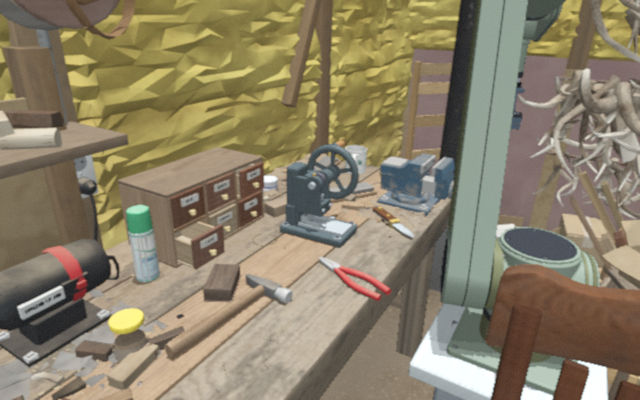

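Top view: the press is at about (345,190) with its front towards the robot and the crank on the right. The knife is at (390,235) with its butt at the upper right, and the vise is at (443,237).

```bash
cat >> h.py <<'E'
def ray(n,u,v,z,T=None):
    p=env.camera_params(n);K=p['camera_matrix'];T=p['cam_to_world'] if T is None else T
    d=np.array([(u-K[0,2])/K[0,0],-(v-K[1,2])/K[1,1],-1.]); w=T[:3,:3]@d; o=T[:3,3]; return o+w*(z-o[2])/w[2]
def cloud(n,d,T=None):
    p=env.camera_params(n);K=p['camera_matrix'];T=p['cam_to_world'] if T is None else T
    v,u=np.mgrid[:400,:640]; P=np.stack([(u-K[0,2])/K[0,0]*d,-(v-K[1,2])/K[1,1]*d,-d],-1); return P@T[:3,:3].T+T[:3,3]
def wristT(s):
    T=np.eye(4);T[:3,:3]=R.from_euler('xyz',s['ee_rot'],degrees=True).as_matrix();T[:3,3]=s['ee_pos']; return T@env.camera_params('wrist')['hand_eye']
E
python3 - <<'E'
from h import *
f=np.load('pics/top0.npz');im,d=f['im'],f['d']
P=cloud('top',d)
for u,v in [(345,210),(345,170),(373,190),(388,185),(390,235),(403,213),(375,262),(443,225),(420,183),(360,225)]: print((u,v),P[v,u].round(), im[v,u])
cv2.imwrite('pics/topc.png',cv2.resize(im[150:270,315:475],None,fx=5,fy=5,interpolation=cv2.INTER_CUBIC))
E
```

```text
(345, 210) [ 490. -184.   28.] [246 246 245]
(345, 170) [ 607. -178.  186.] [153 144 125]
(373, 190) [ 534. -265.  228.] [125 118  99]
(388, 185) [ 550. -313.  226.] [ 77 142 215]
(390, 235) [ 399. -347.   23.] [ 61 144 185]
(403, 213) [ 481. -398.    8.] [73 75 84]
(375, 262) [ 301. -293.   -0.] [119 133 147]
(443, 225) [ 428. -511.  127.] [119 110 103]
(420, 183) [ 589. -459.   29.] [154 158 163]
(360, 225) [ 436. -239.    6.] [126 154 177]
```

View pics/topc.png

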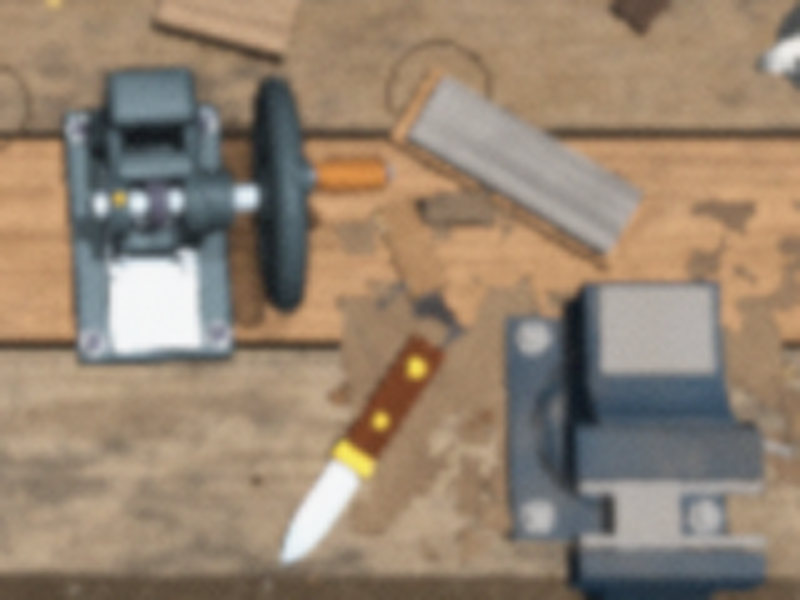

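The crop shows the bed as a white block at crop (110–197, 255–352), the wheel rim at x≈280, the orange crank at (350,175), the bolster at (355,458) and the proud rivet at (417,368). Next I'll measure from these masks.

```bash
python3 - <<'E'
from h import *
f=np.load('pics/top0.npz');im,d=f['im'],f['d'];P=cloud('top',d)
v,u=np.mgrid[:400,:640]
hsv=cv2.cvtColor(im,cv2.COLOR_BGR2HSV);H,S,V=[hsv[...,i].astype(int) for i in range(3)]
box=lambda a,b,c,e:(u>=a)&(u<b)&(v>=c)&(v<e)
# bed
m=box(330,360,198,225)&(V>225)&(S<20); print('bed px',m.sum(), 'z',np.median(P[m][:,2]))
c=np.array([ray('top',a,b,30)[:2] for a,b in zip(u[m],v[m])]); r=cv2.minAreaRect(c.astype(np.float32)); print('bed rect',r, 'xmin',c[:,0].min())
for k in range(200,224): 
    us=u[k][m[k]]; 
    if len(us): a,b=ray('top',us.min()-.5,k,30),ray('top',us.max()+.5,k,30); print(k,a.round(1)[:2],b.round(1)[:2])
# wheel
w=box(364,378,160,215)&(P[...,2]>80); q=P[w]; 
c0=np.median(q,0); x,y=q[:,0],q[:,1]
print('wheel',len(q),c0.round(1),'slope dy/dx',np.polyfit(x,y,1)[0], 'x range',x.min(),x.max(),'zmax',q[:,2].max())
# crank
k=box(376,396,178,192)&(H<18)&(S>150)&(P[...,2]>180); q=P[k]; print('crank',len(q),q.mean(0).round(1),q.min(0).round(1),q.max(0).round(1), u[k].mean(),v[k].mean())
# knife handle: z 15..30
n=box(378,408,213,250)&(P[...,2]>12)&(P[...,2]<32); q=np.array([ray('top',a,b,20)[:2] for a,b in zip(u[n],v[n])]).astype(np.float32); print('knife',cv2.minAreaRect(q),n.sum())
b=box(365,410,210,265)&(H>20)&(H<35)&(S>150)&(V>150); nn,l,st,ce=cv2.connectedComponentsWithStats(b.astype(np.uint8)); 
for i in range(1,nn): print('brass',st[i][4],ce[i].round(2),ray('top',*ce[i],20).round(1))
E
```

```text
bed px 280 z 30.33423131136192
bed rect ((487.79296875, -185.22607421875), (61.87453079223633, 62.29803466796875), 89.97836303710938) xmin 456.6460517397883
202 [ 518.9 -170.9] [ 518.9 -211.1]
203 [ 515.3 -159.9] [ 515.2 -214.7]
204 [ 511.6 -156.3] [ 511.5 -214.7]
205 [ 507.9 -156.3] [ 507.9 -214.7]
206 [ 504.2 -156.2] [ 504.2 -214.6]
207 [ 500.6 -156.2] [ 500.5 -214.6]
208 [ 496.9 -152.6] [ 496.9 -214.6]
209 [ 493.2 -152.6] [ 493.2 -214.5]
210 [ 489.6 -152.5] [ 489.5 -214.5]
211 [ 485.9 -152.5] [ 485.9 -214.5]
212 [ 482.2 -152.5] [ 482.2 -214.4]
213 [ 478.6 -152.5] [ 478.5 -214.4]
214 [ 474.9 -152.5] [ 474.9 -214.4]
215 [ 471.3 -152.5] [ 471.2 -218. ]
216 [ 467.6 -152.5] [ 467.6 -217.9]
217 [ 464.  -156.1] [ 463.9 -217.9]
218 [ 460.3 -156.1] [ 460.3 -217.9]
219 [ 456.7 -156.1] [ 456.6 -181.5]
wheel 477 [ 543.9 -259.   207. ] slope dy/dx -0.09128610705222745 x range 334.10958059180035 628.5058418150786 zmax 1576.7591709062883
crank 73 [ 551.2 -302.8  228.8] [ 543.2 -323.3  219.4] [ 560.1 -284.3  235.1] 384.75342465753425 184.56164383561645
knife ((413.5334777832031, -356.4924621582031), (104.8281478881836, 132.64309692382812), 88.6394271850586) 466
brass 9 [398. 223.] [ 442.7 -376.9   20. ]
brass 5 [390.6 233.8] [ 403.4 -349.2   20. ]
brass 18 [384.78 240.06] [ 380.7 -327.7   20. ]
```

```bash
cat >> h.py <<'E'
def go(xyz,yaw,s=None):
    """shift in tool axes (m) and roll (deg) to bring TCP to xyz (mm), tool x at yaw; tool stays vertical"""
    s=s or env.state(); M=R.from_euler('xyz',s['ee_rot'],degrees=True).as_matrix()
    d=M.T@(np.array(xyz,float)-s['ee_pos'])/1000; y0=np.degrees(np.arctan2(M[1,0],M[0,0])); 
    print('shift',d.round(4).tolist(),'roll',round(-((yaw-y0+180)%360-180),2),'| z axis',M[:,2].round(3)); return d
E
python3 -c "
from h import *
go([393,-340,160],53.5)"
```

```text
shift [-0.1311, -0.271, 0.0534] roll -125.81 | z axis [-0.     0.002 -1.   ]
```

```bash
python3 -m pendant '[{"xyz":[-0.02,-0.04,0],"roll":-10,"jaw":0},{"xyz":[-0.04,-0.08,0],"roll":-20,"jaw":0},{"xyz":[-0.06,-0.12,0],"roll":-30,"jaw":0},{"xyz":[-0.08,-0.16,0],"roll":-40,"jaw":0},{"xyz":[-0.1,-0.2,0],"roll":-50,"jaw":0},{"xyz":[-0.115,-0.24,0],"roll":-60,"jaw":0},{"xyz":[-0.131,-0.271,0.02],"roll":-70,"jaw":0},{"xyz":[-0.131,-0.271,0.053],"roll":-80,"jaw":0}]'
python3 -c "
from h import *
go([393,-340,160],53.5)"
```

```text
time_s: 1.1
ee_pos: [395.2, -339.5, 161.0]
ee_rot: [179.9, -0.1, 8.2]
force: [-1.1, -0.7, -0.4]
gripper_width: 91.2
shift [-0.0023, 0.0002, 0.001] roll -45.29 | z axis [ 0.002 -0.001 -1.   ]
```

```bash
python3 -m pendant '[{"xyz":[0,0,0],"roll":-10,"jaw":0},{"xyz":[0,0,0],"roll":-20,"jaw":0},{"xyz":[0,0,0],"roll":-30,"jaw":0},{"xyz":[0,0,0],"roll":-40,"jaw":0},{"xyz":[-0.001,0,0],"roll":-45,"jaw":0},{"xyz":[-0.001,0,0],"roll":-45,"jaw":0},{"xyz":[-0.001,0,0],"roll":-45,"jaw":0},{"xyz":[-0.001,0,0],"roll":-45,"jaw":0}]'
python3 - <<'E'
from h import *
s=env.state(); np.save('pics/s1.npy',s,allow_pickle=True)
a,_=snap('wrist','w1'); b,_=snap('scene','scene1')
cv2.imwrite('pics/v1.png',np.hstack([cv2.resize(a,(560,350)),cv2.resize(b[0:250,390:640],(240,240))[:240] if 0 else np.zeros((350,240,3),np.uint8)+cv2.resize(b[40:260,380:530],(240,350))]))
E
```

```text
time_s: 2.1
ee_pos: [392.1, -340.7, 160.9]
ee_rot: [-180.0, 0.0, 52.7]
force: [-0.2, -0.1, 0.9]
gripper_width: 91.0
```

View pics/v1.png

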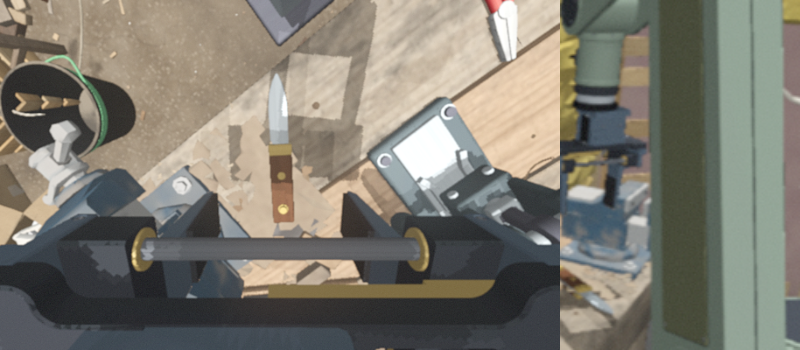

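Wrist view (full-resolution pixels): rivet at about (323,240), bolster at (321,171), blade tip at (317,86). The press bed is the white patch at about (455–540, 150–240). The gripper body is visible as a wide bar along the jaw axis. Next I'll take refined measurements from this frame.

```bash
python3 - <<'E'
from h import *
s=np.load('pics/s1.npy',allow_pickle=True).item(); T=wristT(s)
f=np.load('pics/w1.npz');im,d=f['im'],f['d'];P=cloud('wrist',d,T)
v,u=np.mgrid[:400,:640];hsv=cv2.cvtColor(im,cv2.COLOR_BGR2HSV);H,S,V=[hsv[...,i].astype(int) for i in range(3)]
box=lambda a,b,c,e:(u>=a)&(u<b)&(v>=c)&(v<e)
n=box(295,350,70,262)
k=n&(P[...,2]>14)&(P[...,2]<32); q=P[k][:,:2].astype(np.float32); print('handle z',np.median(P[k][:,2]),cv2.minAreaRect(q),k.sum())
b=box(300,345,150,258)&(H>18)&(H<35)&(S>120)&(V>130); nn,l,st,ce=cv2.connectedComponentsWithStats(b.astype(np.uint8))
for i in range(1,nn):
    if st[i][4]>5: print('brass',st[i],ce[i].round(1),ray('x',*ce[i],20,T).round(1) if 0 else ray('wrist',*ce[i],20,T).round(1))
bl=n&(V>150)&(S<60); nn,l,st,ce=cv2.connectedComponentsWithStats(bl.astype(np.uint8)); i=1+st[1:,4].argmax(); m=l==i; print('blade z',np.median(P[m][:,2]),np.percentile(P[m][:,2],[10,90]), st[i])
# bed
m=box(430,570,120,260)&(abs(P[...,2]-30)<4)&(V>170)&(S<60); nn,l,st,ce=cv2.connectedComponentsWithStats(m.astype(np.uint8)); i=1+st[1:,4].argmax(); m=l==i
q=np.array([ray('wrist',a,c,30,T)[:2] for a,c in zip(u[m],v[m])]).astype(np.float32); r=cv2.minAreaRect(q); print('bed',m.sum(),st[i],r,cv2.boxPoints(r).round(1).tolist())
# press base z / outline
m=box(400,560,90,280)&(P[...,2]>4)&(P[...,2]<35)&(P[...,1]>-260)&(P[...,1]<-110)&(P[...,0]>430)&(P[...,0]<560); q=P[m][:,:2].astype(np.float32); print('base',cv2.minAreaRect(q),m.sum())
# gripper body in tool frame
he=env.camera_params('wrist')['hand_eye']; G=cloud('wrist',d,he); g=(d>0)&(G[...,2]<-20); Q=G[g]
for z0 in range(-180,-20,20):
    t=Q[(Q[:,2]>=z0)&(Q[:,2]<z0+20)]
    if len(t): print(z0,len(t),t.min(0).round(),t.max(0).round())
E
```

```text
handle z 18.883942380794792 ((406.79931640625, -358.164306640625), (45.00263977050781, 121.04766845703125), 53.24112319946289) 2463
blade z 7.562995417952806 [-1.60715258 11.42043185] [ 295   70   55  192 6490]Traceback (most recent call last):
  File "<stdin>", line 14, in <module>
  File "h.py", line 7, in ray
    p=env.camera_params(n);K=p['camera_matrix'];T=p['cam_to_world'] if T is None else T
ValueError: time passes only in moves, steps and waits
```

```bash
sed -i 's/^def ray/import functools\nCP=functools.lru_cache(None)(lambda n: env.camera_params(n))\ndef ray/; s/p=env.camera_params(n)/p=CP(n)/; s/env.camera_params(.wrist.)\[/CP("wrist")[/' h.py; python3 - <<'E'
from h import *
s=np.load('pics/s1.npy',allow_pickle=True).item(); T=wristT(s)
f=np.load('pics/w1.npz');im,d=f['im'],f['d'];P=cloud('wrist',d,T)
v,u=np.mgrid[:400,:640];hsv=cv2.cvtColor(im,cv2.COLOR_BGR2HSV);H,S,V=[hsv[...,i].astype(int) for i in range(3)]
box=lambda a,b,c,e:(u>=a)&(u<b)&(v>=c)&(v<e)
print(hsv[240,318:330].tolist(),hsv[171,316:324].tolist())
for rr in range(110,262,8):
    k=box(295,350,rr,rr+1)&(P[...,2]>13)&(P[...,2]<32); 
    if k.sum(): a=u[k].min()-.5;b=u[k].max()+.5; A,B=ray('wrist',a,rr,20,T),ray('wrist',b,rr,20,T); print(rr,a,b,((A+B)/2).round(1)[:2],np.linalg.norm(A-B).round(1))
k=box(295,350,215,262)&(P[...,2]>24)&(P[...,2]<32); print('rivet',k.sum(),P[k].mean(0).round(1))
k=box(316,326,230,262); 
print('col322 z',[(r,P[r,322].round(0).tolist()) for r in range(60,270,6)])
m=box(430,570,120,260)&(abs(P[...,2]-30)<4)&(V>170)&(S<60); nn,l,st,ce=cv2.connectedComponentsWithStats(m.astype(np.uint8)); i=1+st[1:,4].argmax(); m=l==i
q=np.array([ray('wrist',a,c,30,T)[:2] for a,c in zip(u[m],v[m])]).astype(np.float32); r=cv2.minAreaRect(q); print('bed',m.sum(),st[i],r,cv2.boxPoints(r).round(1).tolist())
m=box(400,560,90,280)&(P[...,2]>6)&(P[...,2]<35)&(P[...,1]>-260)&(P[...,1]<-110)&(P[...,0]>430)&(P[...,0]<530); q=P[m][:,:2].astype(np.float32); r=cv2.minAreaRect(q); print('base',r,m.sum(),cv2.boxPoints(r).round(1).tolist())
G=cloud('wrist',d,CP('wrist')['hand_eye']); g=(d>0)&(G[...,2]<-20); Q=G[g]
for z0 in range(-180,-20,20):
    t=Q[(Q[:,2]>=z0)&(Q[:,2]<z0+20)]
    if len(t): print(z0,len(t),t.min(0).round(),t.max(0).round())
E
```

```text
[[20, 107, 212], [22, 104, 234], [22, 97, 249], [23, 93, 255], [23, 92, 255], [23, 94, 255], [23, 92, 255], [23, 96, 255], [23, 97, 255], [23, 103, 237], [21, 110, 209], [18, 111, 184]] [[21, 109, 169], [21, 112, 169], [21, 112, 168], [21, 106, 168], [22, 107, 170], [21, 111, 168], [21, 111, 167], [21, 111, 168]]
158 294.5 296.5 [ 348.3 -341.3] 2.2
166 305.5 332.5 [ 370.9 -326.2] 29.7
174 306.5 332.5 [ 378.3 -331.2] 28.9
182 306.5 333.5 [ 385.9 -336.2] 30.2
190 307.5 335.5 [ 394.3 -340.5] 31.6
198 307.5 333.5 [ 401.1 -347.1] 29.6
206 308.5 334.5 [ 409.5 -352. ] 29.8
214 308.5 334.5 [ 417.2 -357.9] 30.1
222 309.5 334.5 [ 425.5 -363.4] 29.2
230 301.5 335.5 [ 431.  -372.7] 40.0
238 297.5 335.5 [ 437.7 -380.9] 45.1
246 296.5 335.5 [ 445.6 -387.7] 46.7
254 303.5 319.5 [ 450.8 -398.5] 19.3
rivet 49 [ 442.1 -374.9   25. ]
col322 z [(60, [186.0, -176.0, -779.0]), (66, [202.0, -187.0, -780.0]), (72, [295.0, -264.0, -1.0]), (78, [299.0, -268.0, -2.0]), (84, [304.0, -271.0, -2.0]), (90, [309.0, -275.0, -0.0]), (96, [315.0, -279.0, 9.0]), (102, [319.0, -283.0, 11.0]), (108, [324.0, -287.0, 9.0])
[... 918 characters left out ...]
452.20001220703125, -155.39999389648438], [456.1000061035156, -218.89999389648438], [544.2000122070312, -213.39999389648438], [540.2000122070312, -149.89999389648438]]
base ((489.5638732910156, -184.95057678222656), (86.612060546875, 114.92111206054688), 3.2276880741119385) 8173 [[443.1000061035156, -130.0], [449.6000061035156, -244.8000030517578], [536.0, -239.89999389648438], [529.5999755859375, -125.0999984741211]]
-140 16224 [ -74.  -40. -128.] [  73.  -18. -120.]
-120 43321 [ -88.  -39. -120.] [  87.    8. -100.]
-100 18780 [ -82.  -39. -100.] [ 81.  31. -80.]
-80 1938 [-81. -38. -80.] [ 80.  18. -60.]
-60 2564 [-59. -18. -60.] [ 58.  18. -40.]
-40 1412 [-57. -18. -40.] [ 57.  17. -20.]
```

```bash
python3 -c "
from h import *
go([367.1,-324.0,4],55.5)"
```

```text
shift [-0.0018, -0.0301, 0.157] roll -2.83 | z axis [ 0. -0. -1.]
```

```bash
python3 -m pendant '[{"xyz":[-0.002,-0.03,0.02],"roll":-2.8,"jaw":0},{"xyz":[-0.002,-0.03,0.06],"roll":-2.8,"jaw":0},{"xyz":[-0.002,-0.03,0.1],"roll":-2.8,"jaw":0},{"xyz":[-0.002,-0.03,0.125],"roll":-2.8,"jaw":0},{"xyz":[-0.002,-0.03,0.14],"roll":-2.8,"jaw":0},{"xyz":[-0.002,-0.03,0.15],"roll":-2.8,"jaw":0.2},{"xyz":[-0.002,-0.03,0.156],"roll":-2.8,"jaw":0.3},{"xyz":[-0.002,-0.03,0.156],"roll":-2.8,"jaw":0.4}]'
python3 - <<'E'
from h import *
s=env.state(); np.save('pics/s2.npy',s,allow_pickle=True); go([367.1,-324.0,4],55.5)
a,_=snap('wrist','w2'); cv2.imwrite('pics/v2.png',a)
E
```

```text
time_s: 3.2
ee_pos: [367.1, -324.3, 5.0]
ee_rot: [180.0, 0.0, 55.5]
force: [0.6, -0.1, 0.2]
gripper_width: 64.3
shift [0.0002, -0.0002, 0.001] roll -0.01 | z axis [ 0. -0. -1.]
```

View pics/v2.png

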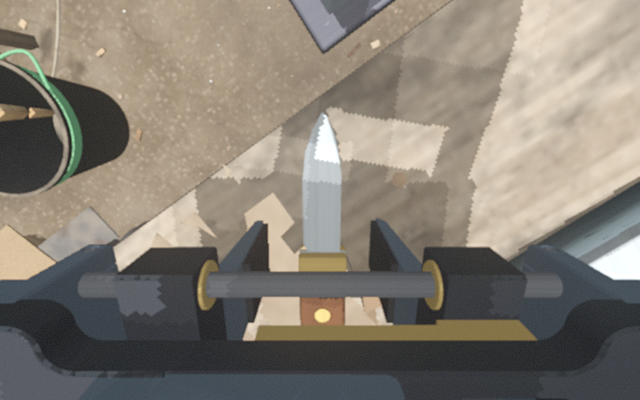

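The knife lies centred between the fingers. The bolster front edge is at (322,253) and a handle rivet at (322,315). Close and lift.

```bash
python3 -m pendant '[{"xyz":[0,0,0],"roll":0,"jaw":1},{"xyz":[0,0,0],"roll":0,"jaw":1},{"xyz":[0,0,0],"roll":0,"jaw":1},{"xyz":[0,0,0],"roll":0,"jaw":1},{"xyz":[0,0,0],"roll":0,"jaw":1},{"xyz":[0,0,-0.01],"roll":0,"jaw":1},{"xyz":[0,0,-0.04],"roll":0,"jaw":1},{"xyz":[0,0,-0.07],"roll":0,"jaw":1}]' 45
python3 - <<'E'
from h import *
s0=np.load('pics/s2.npy',allow_pickle=True).item(); T=wristT(s0)
b=ray('wrist',322,253,20,T); M=R.from_euler('xyz',s0['ee_rot'],degrees=True).as_matrix(); print('bolster front in tool',(M.T@(b-s0['ee_pos'])).round(1))
s=env.state(); print(s['torque'],s['force'])
O=np.array([544.0,-181.6]);th=np.radians(3.5);A=np.array([[np.cos(th),-np.sin(th)],[np.sin(th),np.cos(th)]])
go([*(O+A@[-170,22]),75],93.5-8); go([*(O+A@[-111,14.3]),35],93.5-8)
E
```

```text
time_s: 4.25
ee_pos: [366.7, -324.0, 75.8]
ee_rot: [-179.9, 0.0, 55.5]
force: [1.3, -0.5, -0.5]
gripper_width: 29.3
bolster front in tool [  1.1  -0.6 -15. ]
[ 0.11193916 -0.09780508  0.06519099] [ 1.27258666 -0.47299728 -0.5286934 ]
shift [0.1304, -0.082, 0.0009] roll -30.01 | z axis [-0.001  0.001 -1.   ]
shift [0.1607, -0.0308, 0.0408] roll -30.01 | z axis [-0.001  0.001 -1.   ]
```

```bash
python3 -m pendant '[{"xyz":[0.016,-0.01,0],"roll":-4,"jaw":1},{"xyz":[0.033,-0.02,0],"roll":-8,"jaw":1},{"xyz":[0.05,-0.03,0],"roll":-12,"jaw":1},{"xyz":[0.067,-0.041,0],"roll":-16,"jaw":1},{"xyz":[0.084,-0.052,0],"roll":-20,"jaw":1},{"xyz":[0.1,-0.062,0],"roll":-24,"jaw":1},{"xyz":[0.116,-0.073,0],"roll":-28,"jaw":1},{"xyz":[0.130,-0.082,0],"roll":-30,"jaw":1}]'
python3 - <<'E'
from h import *
O=np.array([544.0,-181.6]);th=np.radians(3.5);A=np.array([[np.cos(th),-np.sin(th)],[np.sin(th),np.cos(th)]])
go([*(O+A@[-152,20.2]),48],93.5-8)
E
```

```text
time_s: 5.25
ee_pos: [372.9, -169.1, 74.8]
ee_rot: [-180.0, -0.0, 85.7]
force: [-0.0, -0.3, -1.2]
gripper_width: 29.3
shift [-0.0002, 0.0183, 0.0268] roll 0.18 | z axis [-0.001  0.    -1.   ]
```

```bash
python3 -m pendant '[{"xyz":[0,0.005,0.003],"roll":0,"jaw":1},{"xyz":[0,0.01,0.008],"roll":0,"jaw":1},{"xyz":[0,0.014,0.014],"roll":0,"jaw":1},{"xyz":[0,0.018,0.02],"roll":0,"jaw":1},{"xyz":[0,0.018,0.026],"roll":0,"jaw":1},{"xyz":[0,0.018,0.027],"roll":0,"jaw":1},{"xyz":[0,0.018,0.027],"roll":0,"jaw":1},{"xyz":[0,0.018,0.027],"roll":0,"jaw":1}]'
python3 - <<'E'
from h import *
s=env.state(); np.save('pics/s3.npy',s,allow_pickle=True); print(s['ee_pos'],s['torque'])
a,_=snap('wrist','w3'); b,_=snap('scene','scene3')
cv2.imwrite('pics/v3.png',np.vstack([cv2.resize(a[100:400,120:520],(560,300))[:200]*1 if 0 else a[200:400,60:580][:,:],cv2.resize(b[180:280,240:500],(520,200),interpolation=cv2.INTER_CUBIC)]))
E
```

```text
time_s: 6.25
ee_pos: [391.1, -172.1, 48.1]
ee_rot: [180.0, 0.0, 85.5]
force: [0.3, -1.1, -1.6]
gripper_width: 29.5
[ 391.14601526 -172.11296144   48.13232391] [ 0.09704656 -0.07831307  0.02070059]
```

View pics/v3.png

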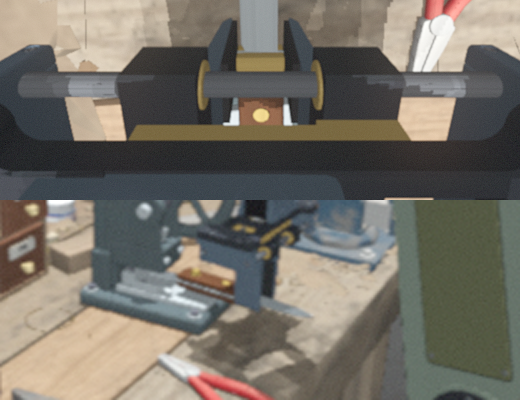

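Bottom half (scene camera): the knife is held level over the bed, with the proud rivet at about scene pixel (337,216). Top half (wrist camera): the bolster is between the pads. I'll check the proud rivet by colour.

```bash
python3 - <<'E'
from h import *
f=np.load('pics/scene3.npz');im=f['im'];hsv=cv2.cvtColor(im,cv2.COLOR_BGR2HSV);H,S,V=[hsv[...,i].astype(int) for i in range(3)]
b=np.zeros((400,640),np.uint8);b[205:230,320:375]=((H>18)&(H<35)&(S>110)&(V>130))[205:230,320:375]
nn,l,st,ce=cv2.connectedComponentsWithStats(b)
for i in range(1,nn):
  if st[i][4]>2: print(st[i],ce[i].round(1),ray('scene',*ce[i],68).round(1),ray('scene',*ce[i],63).round(1))
O=np.array([544.0,-181.6]);th=np.radians(3.5);A=np.array([[np.cos(th),-np.sin(th)],[np.sin(th),np.cos(th)]])
go([*(O+A@[-152,20.2]),37],93.5-8);go([*(O+A@[-111,14.3]),37],93.5-8)
E
```

```text
[336 215   4   3  12] [337.5 216. ] [ 477.2 -172.9   68. ] [ 482.1 -182.1   63. ]
[351 220   4   3   9] [352.7 221.1] [ 429.4 -167.5   68. ] [ 433.8 -176.8   63. ]
shift [0.0014, -0.0002, 0.0112] roll -0.01 | z axis [ 0. -0. -1.]
shift [0.0013, 0.0412, 0.0112] roll -0.01 | z axis [ 0. -0. -1.]
```

```bash
python3 -m pendant '[{"xyz":[0.001,0,0.006],"roll":0,"jaw":1},{"xyz":[0.001,0,0.0115],"roll":0,"jaw":1},{"xyz":[0.001,0.003,0.0115],"roll":0,"jaw":1},{"xyz":[0.001,0.008,0.0115],"roll":0,"jaw":1},{"xyz":[0.001,0.013,0.0115],"roll":0,"jaw":1},{"xyz":[0.001,0.018,0.0115],"roll":0,"jaw":1},{"xyz":[0.001,0.02,0.0115],"roll":0,"jaw":1},{"xyz":[0.001,0.02,0.0115],"roll":0,"jaw":1}]'
python3 - <<'E'
from h import *
O=np.array([544.0,-181.6]);th=np.radians(3.5);A=np.array([[np.cos(th),-np.sin(th)],[np.sin(th),np.cos(th)]])
print(env.state()['torque']);go([*(O+A@[-111,14.3]),36],93.5-8)
E
```

```text
time_s: 7.35
ee_pos: [411.2, -172.6, 36.4]
ee_rot: [-180.0, 0.0, 85.5]
force: [-0.1, -0.1, -1.4]
gripper_width: 29.1
[ 0.03895216 -0.02887475  0.00911364]
shift [0.0002, 0.0212, 0.0004] roll 0.0 | z axis [-0. -0. -1.]
```

```bash
python3 -m pendant '[{"xyz":[0,0.004,0],"roll":0,"jaw":1},{"xyz":[0,0.008,0],"roll":0,"jaw":1},{"xyz":[0,0.012,0],"roll":0,"jaw":1},{"xyz":[0,0.016,0],"roll":0,"jaw":1},{"xyz":[0,0.02,0],"roll":0,"jaw":1},{"xyz":[0,0.021,0.0005],"roll":0,"jaw":1},{"xyz":[0,0.021,0.001],"roll":0,"jaw":1},{"xyz":[0,0.021,0.001],"roll":0,"jaw":1}]'
python3 - <<'E'
from h import *
s=env.state(); np.save('pics/s4.npy',s,allow_pickle=True); print(s['torque'])
b,_=snap('scene','scene4')
cv2.imwrite('pics/v4.png',cv2.resize(b[150:260,260:420],None,fx=5,fy=5,interpolation=cv2.INTER_CUBIC))
E
```

```text
time_s: 8.35
ee_pos: [432.0, -174.3, 35.5]
ee_rot: [180.0, 0.0, 85.5]
force: [0.1, -0.2, -2.0]
gripper_width: 29.3
[ 0.07998773 -0.13307265 -0.01051015]
```

View pics/v4.png

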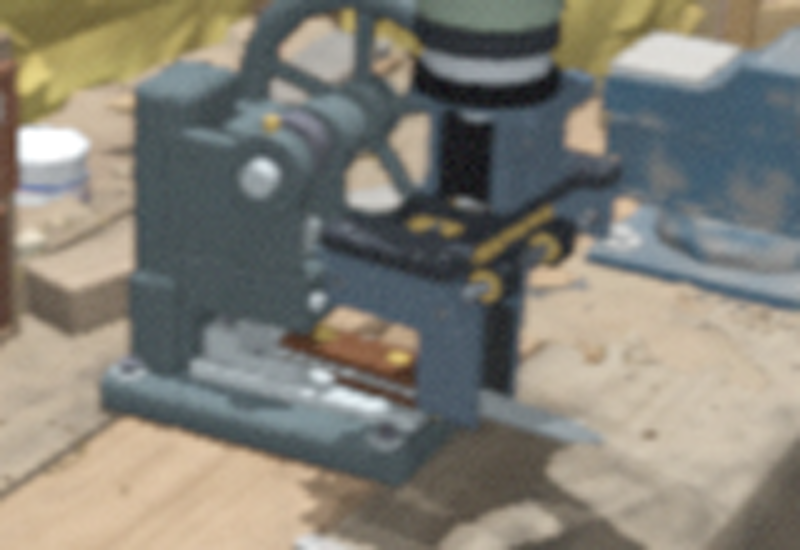

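The knife is on the line, with its butt under the head and the rivet at the head edge, crop (320,335); nothing touches. I'll set it down gently and ease the jaws open.

```bash
python3 -m pendant '[{"xyz":[0,0,0.0005],"roll":0,"jaw":1},{"xyz":[0,0,0.001],"roll":0,"jaw":1},{"xyz":[0,0,0.001],"roll":0,"jaw":1},{"xyz":[0,0,0.001],"roll":0,"jaw":0.62},{"xyz":[0,0,0.001],"roll":0,"jaw":0.62},{"xyz":[0,0,0.001],"roll":0,"jaw":0.62},{"xyz":[0,0,0.001],"roll":0,"jaw":0.62},{"xyz":[0,0,0.001],"roll":0,"jaw":0.62}]'
python3 - <<'E'
from h import *
s=env.state(); np.save('pics/s5.npy',s,allow_pickle=True); print(s['torque'])
a,_=snap('wrist','w5');b,_=snap('scene','scene5')
cv2.imwrite('pics/v5.png',np.vstack([cv2.resize(a[180:340,160:480],(640,320)),cv2.resize(b[200:240,290:390],(640,256),interpolation=cv2.INTER_CUBIC)]))
T=wristT(s);print(P:=None)
f=np.load('pics/w5.npz');P=cloud('wrist',f['d'],T)
for r in range(130,260,12): print(r,P[r,320].round(1).tolist())
E
```

```text
time_s: 9.4
ee_pos: [432.0, -174.3, 34.4]
ee_rot: [-180.0, 0.0, 85.5]
force: [1.0, 0.5, 0.0]
gripper_width: 34.7
[ 0.10022066 -0.18802937  0.04178689]
None
130 [359.9, -168.9, 40.6]
142 [366.6, -169.4, 40.0]
154 [373.3, -170.0, 40.0]
166 [380.1, -170.5, 41.0]
178 [387.2, -171.0, 40.7]
190 [394.7, -171.6, 39.8]
202 [401.9, -172.2, 40.8]
214 [409.7, -172.8, 40.2]
226 [417.5, -173.4, 40.3]
238 [426.3, -174.1, 38.6]
250 [434.4, -174.7, 39.3]
```

View pics/v5.png

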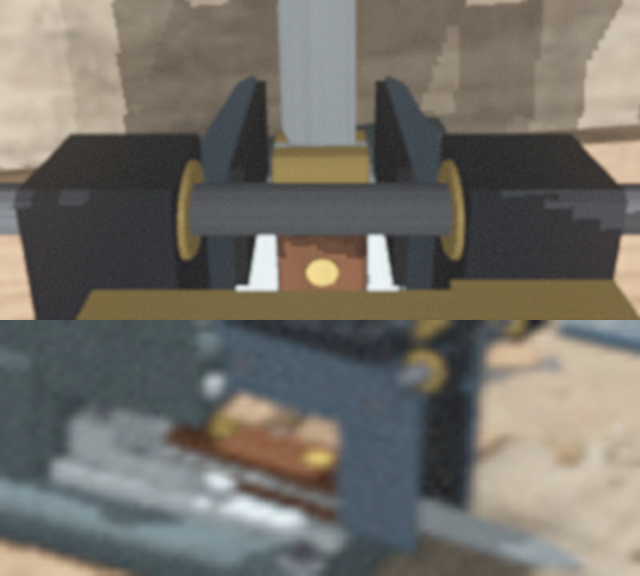

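Wrist view: the blade is level (z≈40 along its length), the bolster sits free between the pads with its front edge at row ~252, and the rivet is under the head. The knife is stable, so I'll rise and back off.

```bash
python3 -m pendant '[{"xyz":[0,0,0],"roll":0,"jaw":0.5},{"xyz":[0,0,-0.01],"roll":0,"jaw":0.5},{"xyz":[0,0,-0.022],"roll":0,"jaw":0.5},{"xyz":[0,0,-0.034],"roll":0,"jaw":0.5},{"xyz":[0,-0.01,-0.034],"roll":0,"jaw":1},{"xyz":[0,-0.022,-0.034],"roll":4,"jaw":1},{"xyz":[0,-0.03,-0.034],"roll":8,"jaw":1},{"xyz":[0,-0.034,-0.034],"roll":12,"jaw":1}]' 20
python3 - <<'E'
from h import *
cat='''
O=np.array([544.0,-181.6]);th=np.radians(3.5);A=np.array([[np.cos(th),-np.sin(th)],[np.sin(th),np.cos(th)]])
def W(x,y,z): return [*(O+A@[x,y]),z]
def Pr(p): return A.T@(np.array(p[:2])-O)
'''
open('h.py','a').write(cat);exec(cat)
s=np.load('pics/s5.npy',allow_pickle=True).item();T=wristT(s); print('bolster front top edge',Pr(ray('wrist',320,253,50,T)),'rows 250/256',Pr(ray('wrist',320,250,50,T)),Pr(ray('wrist',320,256,50,T)))
go(W(-140,6,44),73.5); go(W(-130,4,44),73.5); go(W(-109.5,-3,44),73.5)
E
```

```text
time_s: 10.5
ee_pos: [396.6, -171.2, 68.3]
ee_rot: [-179.9, -0.0, 73.3]
force: [0.2, -0.6, 0.1]
gripper_width: 8.5
bolster front top edge [-112.32083605   14.09899056] rows 250/256 [-114.28433862   14.3721432 ] [-110.34419593   13.82401028]
shift [-0.0103, 0.0108, 0.0242] roll -0.15 | z axis [-0.001  0.    -1.   ]
shift [-0.0087, 0.0209, 0.0242] roll -0.15 | z axis [-0.001  0.    -1.   ]
shift [-0.0082, 0.0425, 0.0242] roll -0.15 | z axis [-0.001  0.    -1.   ]
```

```bash
python3 -m pendant '[{"xyz":[-0.01,0.008,0.005],"roll":0,"jaw":1},{"xyz":[-0.01,0.01,0.015],"roll":0,"jaw":1},{"xyz":[-0.01,0.01,0.022],"roll":0,"jaw":1},{"xyz":[-0.01,0.01,0.024],"roll":0,"jaw":1},{"xyz":[-0.01,0.012,0.024],"roll":0,"jaw":1},{"xyz":[-0.0095,0.015,0.024],"roll":0,"jaw":1},{"xyz":[-0.009,0.018,0.024],"roll":0,"jaw":1},{"xyz":[-0.009,0.021,0.024],"roll":0,"jaw":1}]'
python3 - <<'E'
from h import *
s=env.state();print(Pr(s['ee_pos']),s['force']);go(W(-120,0,44),73.5)
E
```

```text
time_s: 11.5
ee_pos: [415.9, -186.2, 44.6]
ee_rot: [180.0, 0.0, 73.5]
force: [-0.8, -0.5, 0.2]
gripper_width: 0.5
[-128.1080347     3.24306468] [-0.75370402 -0.51728781  0.22700412]
shift [-0.0003, 0.0087, 0.0006] roll 0.01 | z axis [ 0. -0. -1.]
```

```bash
python3 -m pendant '[{"xyz":[0,0.0015,0.0005],"roll":0,"jaw":1},{"xyz":[0,0.003,0.0005],"roll":0,"jaw":1},{"xyz":[0,0.0045,0.0005],"roll":0,"jaw":1},{"xyz":[0,0.006,0.0005],"roll":0,"jaw":1},{"xyz":[0,0.0075,0.0005],"roll":0,"jaw":1},{"xyz":[0,0.009,0.0005],"roll":0,"jaw":1},{"xyz":[0,0.01,0.0005],"roll":0,"jaw":1},{"xyz":[0,0.01,0.0005],"roll":0,"jaw":1}]'
python3 - <<'E'
from h import *
s=env.state();print(Pr(s['ee_pos']),s['force'])
a,_=snap('wrist','w6');b,_=snap('scene','scene6')
cv2.imwrite('pics/v6.png',np.vstack([cv2.resize(a[100:300,160:480],(640,400)),cv2.resize(b[190:240,290:390],(640,200),interpolation=cv2.INTER_CUBIC)]))
go(W(-109.5,-3,44),73.5)
E
```

```text
time_s: 12.5
ee_pos: [425.5, -189.1, 44.0]
ee_rot: [180.0, 0.0, 73.5]
force: [-1.2, 0.1, -0.0]
gripper_width: 0.6
[-118.70568586   -0.2487553 ] [-1.19634842  0.13921224 -0.04661543]
shift [0.0006, 0.0096, -0.0] roll -0.01 | z axis [ 0. -0. -1.]
```

View pics/v6.png

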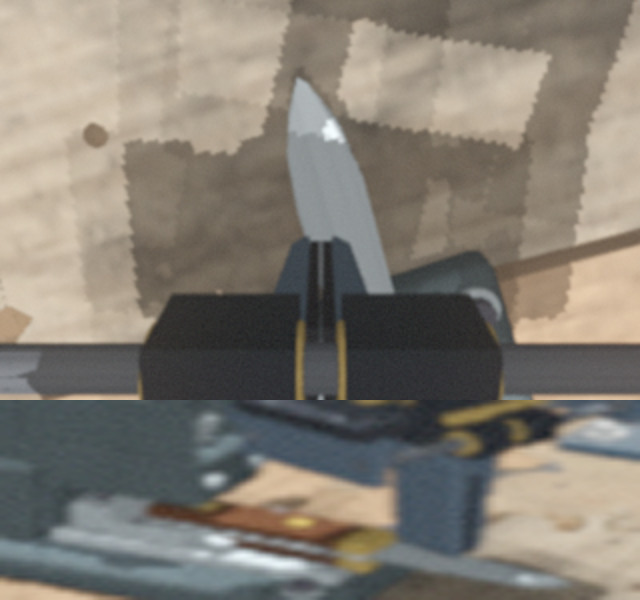

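The fingers are above the blade, behind the bolster, and the knife is lying flat. Pushing on gently.

```bash
python3 -m pendant '[{"xyz":[0,0.0015,0],"roll":0,"jaw":1},{"xyz":[0,0.003,0],"roll":0,"jaw":1},{"xyz":[0,0.0042,0],"roll":0,"jaw":1},{"xyz":[0,0.0054,0],"roll":0,"jaw":1},{"xyz":[0,0.0064,0],"roll":0,"jaw":1},{"xyz":[0,0.0072,0],"roll":0,"jaw":1},{"xyz":[0,0.008,0],"roll":0,"jaw":1},{"xyz":[0,0.008,0],"roll":0,"jaw":1}]'
python3 - <<'E'
from h import *
s=env.state();print(Pr(s['ee_pos']),s['force'])
a,_=snap('wrist','w7')
go(W(-109.5,-3,44),73.5)
T=wristT(s);P=cloud('wrist',np.load('pics/w7.npz')['d'],T);im=a
m=(P[...,2]>34)&(P[...,2]<46)&(P[...,0]<445)&(P[...,0]>340)&(P[...,1]>-225)&(P[...,1]<-140); q=P[m][:,:2]; 
q=(q-O)@A; i=q[:,0].argsort()[:15]; print('tip',q[i].mean(0),len(q)); 
for x0 in range(-180,-115,10):
    t=q[(q[:,0]>x0)&(q[:,0]<x0+10)]; print(x0,len(t),t[:,1].min().round(1) if len(t) else 0,t[:,1].max().round(1) if len(t) else 0)
E
```

```text
time_s: 13.6
ee_pos: [433.1, -191.3, 44.0]
ee_rot: [180.0, 0.0, 73.5]
force: [-1.0, 0.2, 0.8]
gripper_width: 0.5
[-111.2877279    -2.96008628] [-1.0331853   0.24131664  0.82285842]
shift [0.0006, 0.0017, -0.0] roll -0.01 | z axis [ 0. -0. -1.]
tip [-175.5000685    10.46432403] 2742
-180 100 6.0 14.2
-170 344 2.1 17.8
-160 481 -1.1 18.9
-150 522 -2.8 19.8
-140 532 -3.4 19.7
-130 395 -3.6 19.2
-120 207 -4.2 18.8
```

```bash
python3 -m pendant '[{"xyz":[0,0.0005,0],"roll":0,"jaw":1},{"xyz":[0,0.0009,0],"roll":0,"jaw":1},{"xyz":[0,0.0012,0],"roll":0,"jaw":1},{"xyz":[0,0.0015,0],"roll":0,"jaw":1},{"xyz":[0,0.0017,0],"roll":0,"jaw":1},{"xyz":[0,0.0019,0],"roll":0,"jaw":1},{"xyz":[0,0.002,0],"roll":0,"jaw":1},{"xyz":[0,0.002,0],"roll":0,"jaw":1}]'; python3 -c "
from h import *
s=env.state();print(Pr(s['ee_pos']),s['force'])"
```

```text
time_s: 14.65
ee_pos: [434.9, -191.9, 44.0]
ee_rot: [180.0, 0.0, 73.5]
force: [-0.7, 1.3, -0.0]
gripper_width: 0.7
[-109.52318989   -3.5932692 ] [-0.66618372  1.29361284 -0.01079601]
```

```bash
python3 -m pendant '[{"xyz":[0,0.0003,0],"roll":0,"jaw":1},{"xyz":[0,0.0006,0],"roll":0,"jaw":1},{"xyz":[0,0.0008,0],"roll":0,"jaw":1},{"xyz":[0,0.001,0],"roll":0,"jaw":1},{"xyz":[0,0.0012,0],"roll":0,"jaw":1},{"xyz":[0,0.0014,0],"roll":0,"jaw":1},{"xyz":[0,0.0015,0],"roll":0,"jaw":1},{"xyz":[0,0.0015,0],"roll":0,"jaw":1}]'; python3 -c "
from h import *
s=env.state();print(Pr(s['ee_pos']),s['force'])"
```

```text
time_s: 15.65
ee_pos: [436.3, -192.3, 43.9]
ee_rot: [180.0, 0.0, 73.5]
force: [-1.6, 1.1, 0.3]
gripper_width: 0.4
[-108.11042793   -4.11272664] [-1.61102561  1.07516291  0.26834378]
```

```bash
python3 -m pendant '[{"xyz":[0,0.0003,0],"roll":0,"jaw":1},{"xyz":[0,0.0006,0],"roll":0,"jaw":1},{"xyz":[0,0.0008,0],"roll":0,"jaw":1},{"xyz":[0,0.001,0],"roll":0,"jaw":1},{"xyz":[0,0.0012,0],"roll":0,"jaw":1},{"xyz":[0,0.0014,0],"roll":0,"jaw":1},{"xyz":[0,0.0015,0],"roll":0,"jaw":1},{"xyz":[0,0.0015,0],"roll":0,"jaw":1}]'; cat >> h.py <<'E'
def tip(f):
    s=env.state();snap('wrist',f);T=wristT(s);P=cloud('wrist',np.load('pics/%s.npz'%f)['d'],T)
    print('tool',Pr(s['ee_pos']),s['ee_pos'][2],'F',s['force'].round(2))
    m=(P[...,2]>34)&(P[...,2]<46)&(P[...,0]<445)&(P[...,0]>340)&(P[...,1]>-225)&(P[...,1]<-140); q=(P[m][:,:2]-O)@A
    i=q[:,0].argsort()[:15]; print('tip',q[i].mean(0),len(q))
    t=q[(q[:,0]>-145)&(q[:,0]<-130)];a=q[(q[:,0]>-160)&(q[:,0]<-150)]; print('mid y',[(t[:,1].min()+t[:,1].max())/2,(a[:,1].min()+a[:,1].max())/2])
E
python3 -c "
from h import *
tip('w8')"
```

```text
time_s: 16.65
ee_pos: [437.8, -192.7, 44.0]
ee_rot: [180.0, 0.0, 73.5]
force: [-1.4, 0.1, 0.3]
gripper_width: 0.2
tool [-106.69450835   -4.63095399] 43.95403543959858 F [-1.41  0.07  0.31]
tip [-171.2984622     7.21664891] 2709
mid y [np.float64(5.572013988480169), np.float64(6.206691106653908)]
```

```bash
python3 -m pendant '[{"xyz":[0,0.0003,0],"roll":0,"jaw":1},{"xyz":[0,0.0006,0],"roll":0,"jaw":1},{"xyz":[0,0.0008,0],"roll":0,"jaw":1},{"xyz":[0,0.001,0],"roll":0,"jaw":1},{"xyz":[0,0.0012,0],"roll":0,"jaw":1},{"xyz":[0,0.0014,0],"roll":0,"jaw":1},{"xyz":[0,0.0015,0],"roll":0,"jaw":1},{"xyz":[0,0.0015,0],"roll":0,"jaw":1}]';python3 -c "
from h import *
tip('w9')"
```

```text
time_s: 17.7
ee_pos: [438.8, -193.0, 43.9]
ee_rot: [-180.0, 0.0, 73.5]
force: [-2.6, 0.8, 1.3]
gripper_width: 0.6
tool [-105.68119153   -4.99091095] 43.881008717192714 F [-2.59  0.78  1.35]
tip [-170.64138201    6.55799295] 2702
mid y [np.float64(5.13578726062476), np.float64(5.686195124407806)]
```

```bash
python3 -m pendant '[{"xyz":[0,0.0002,0],"roll":0,"jaw":1},{"xyz":[0,0.0004,0],"roll":0,"jaw":1},{"xyz":[0,0.0006,0],"roll":0,"jaw":1},{"xyz":[0,0.0008,0],"roll":0,"jaw":1},{"xyz":[0,0.001,0],"roll":0,"jaw":1},{"xyz":[0,0.001,0],"roll":0,"jaw":1},{"xyz":[0,0.001,0],"roll":0,"jaw":1},{"xyz":[0,0.001,0],"roll":0,"jaw":1}]';python3 -c "
from h import *
tip('w10')"
```

```text
time_s: 18.75
ee_pos: [439.1, -193.1, 43.8]
ee_rot: [-179.9, 0.0, 73.5]
force: [-6.2, 0.9, 2.8]
gripper_width: 0.4
tool [-105.42021005   -5.07920251] 43.80323407934858 F [-6.22  0.95  2.75]
tip [-170.38832517    6.46555758] 2709
mid y [np.float64(4.9893519011036425), np.float64(5.516823645800853)]
```

Home: the last millimetre only raised the force to 6 N. I'll drag the contact sideways a little while pressing, to square the butt on the stop, then look at the alignment.

```bash
python3 -m pendant '[{"xyz":[-0.001,0.0005,0],"roll":0,"jaw":1},{"xyz":[-0.002,0.001,0],"roll":0,"jaw":1},{"xyz":[-0.003,0.0013,0],"roll":0,"jaw":1},{"xyz":[-0.004,0.0017,0],"roll":0,"jaw":1},{"xyz":[-0.005,0.002,0],"roll":0,"jaw":1},{"xyz":[-0.005,0.0022,0],"roll":0,"jaw":1},{"xyz":[-0.005,0.0022,0],"roll":0,"jaw":1},{"xyz":[-0.005,0.0022,0],"roll":0,"jaw":1}]';python3 -c "
from h import *
tip('w11')"
```

```text
time_s: 19.8
ee_pos: [439.7, -198.2, 43.8]
ee_rot: [-179.8, -0.0, 73.5]
force: [-5.8, 1.7, 3.1]
gripper_width: 0.2
tool [-105.11431106  -10.15581326] 43.761057113101806 F [-5.83  1.68  3.12]
tip [-170.75189525   -2.21337394] 2684
mid y [np.float64(-1.8329821740765366), np.float64(-2.1952334363045245)]
```

Now straight: blade mid-line y≈−2 mm, still pressed at 5.8 N. I'll retreat, then rise and turn towards the crank.

```bash
python3 -m pendant '[{"xyz":[-0.001,-0.003,0],"roll":0,"jaw":1},{"xyz":[-0.003,-0.008,0],"roll":0,"jaw":1},{"xyz":[-0.006,-0.016,0],"roll":0,"jaw":1},{"xyz":[-0.008,-0.022,-0.015],"roll":0,"jaw":1},{"xyz":[-0.008,-0.022,-0.06],"roll":0,"jaw":1},{"xyz":[-0.008,-0.022,-0.12],"roll":8,"jaw":1},{"xyz":[-0.008,-0.022,-0.18],"roll":18,"jaw":0.5},{"xyz":[-0.008,-0.022,-0.23],"roll":28,"jaw":0.5}]';python3 - <<'E'
from h import *
tip('w12'); s=env.state(); np.save('pics/s12.npy',s,allow_pickle=True)
b,_=snap('scene','scene12'); a=cv2.imread('pics/w12.png')
cv2.imwrite('pics/v12.png',np.vstack([a[60:360,0:640],cv2.resize(b[190:240,260:420],(640,200),interpolation=cv2.INTER_CUBIC)]))
go(W(0,-138,280),3.5)
E
```

```text
time_s: 20.85
ee_pos: [417.3, -200.4, 277.8]
ee_rot: [179.8, -0.1, 45.2]
force: [0.0, 0.0, -1.0]
gripper_width: 17.2
tool [-127.56597458  -10.99125045] 277.7679247289481 F [ 0.03  0.01 -0.99]
tip [-168.24601537   -3.21690796] 667
mid y [np.float64(-2.5797120049900277), np.float64(-3.3117485129720072)]
shift [0.0093, 0.177, 0.0034] roll 41.89 | z axis [ 0.013 -0.006 -1.   ]
```

View pics/v12.png

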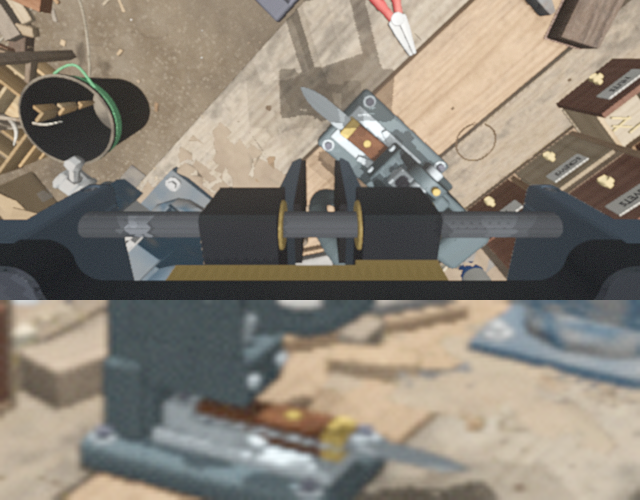

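The knife lies flat in the slot with its bolster at the bed's front edge. Now over to the crank.

```bash
python3 -m pendant '[{"xyz":[0.001,0.02,-0.005],"roll":6,"jaw":0.4},{"xyz":[0.002,0.045,-0.01],"roll":12,"jaw":0.4},{"xyz":[0.004,0.075,-0.01],"roll":18,"jaw":0.4},{"xyz":[0.006,0.105,-0.01],"roll":24,"jaw":0.4},{"xyz":[0.008,0.135,-0.01],"roll":30,"jaw":0.4},{"xyz":[0.009,0.16,-0.01],"roll":36,"jaw":0.4},{"xyz":[0.009,0.177,-0.01],"roll":42,"jaw":0.4},{"xyz":[0.009,0.177,-0.01],"roll":42,"jaw":0.4}]';python3 - <<'E'
from h import *
s=env.state(); T=wristT(s); a,d=snap('wrist','w13'); P=cloud('wrist',d,T); print(Pr(s['ee_pos']))
hsv=cv2.cvtColor(a,cv2.COLOR_BGR2HSV).astype(int)
m=(hsv[...,0]<20)&(hsv[...,1]>120)&(P[...,2]>195)&(P[...,2]<240); q=P[m]; print(m.sum())
if m.sum():
  r=(q[:,:2]-O)@A; print('handle press xy min/max',r.min(0),r.max(0),'z',q[:,2].max()); 
  for y0 in range(-150,-95,10):
    k=(r[:,1]>y0)&(r[:,1]<y0+10); 
    if k.sum()>5: print(y0,k.sum(),r[k,0].min().round(1),r[k,0].max().round(1),np.percentile(q[k,2],95).round(1))
v,u=np.mgrid[:400,:640]; w=(P[...,2]>205)&(P[...,2]<236)&(hsv[...,1]<110); r=(P[w][:,:2]-O)@A; k=(abs(r[:,0])<60)&(r[:,1]>-110)&(r[:,1]<-60); print('rim y',k.sum(),np.percentile(r[k,1],[2,50,98]) if k.sum() else '')
cv2.imwrite('pics/v13.png',a)
go(W(0,-138,213),3.5)
E
```

```text
time_s: 21.95
ee_pos: [549.9, -318.3, 283.2]
ee_rot: [-180.0, 0.1, 3.6]
force: [0.8, 0.1, -0.2]
gripper_width: 54.5
[  -2.43934375 -136.84514694]
1
handle press xy min/max [ 4.18127088e-02 -1.00690818e+02] [ 4.18127088e-02 -1.00690818e+02] z 228.83167682352877
rim y 3697 [-101.29690278  -81.63768824  -71.48778088]
shift [0.003, 0.0018, 0.0704] roll 0.1 | z axis [-0.001  0.001 -1.   ]
```

View pics/v13.png

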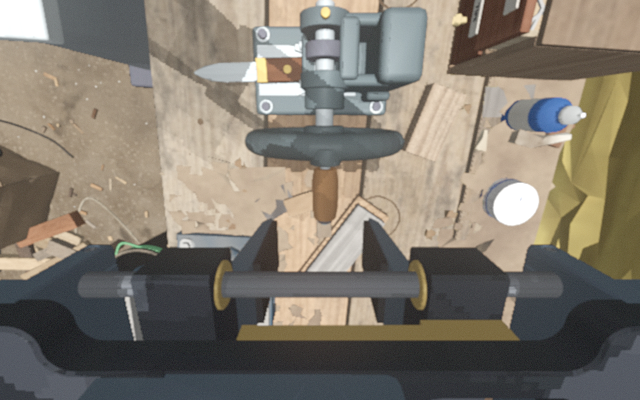

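The handle is at (313–337, 165–222) with its end at row ~222. The rim is at rows 127–160.

```bash
python3 - <<'E'
from h import *
s=env.state(); T=wristT(s); f=np.load('pics/w13.npz'); P=cloud('wrist',f['d'],T); im=f['im']
v,u=np.mgrid[:400,:640]; m=(v>160)&(v<230)&(u>300)&(u<350)&(P[...,2]>195)&(P[...,2]<240); r=(P[...,:2]-O)@A
for y0 in range(-150,-95,6):
    k=m&(r[...,1]>y0)&(r[...,1]<y0+6)
    if k.sum()>5: x=r[k][:,0]; print(y0,k.sum(),np.percentile(x,[3,97]).round(1),np.percentile(P[k][:,2],[50,97]).round(1))
E
```

```text
-150 32 [-5.3  6. ] [224.2 225.8]
-144 100 [-7.8  9.4] [227.2 229.5]
-138 151 [-8.7 10.1] [228.5 230.3]
-132 178 [-9.3 11.5] [228.7 230.9]
-126 176 [-9.5 11.7] [228.6 230.8]
-120 189 [-9.8 10.9] [228.8 231. ]
-114 196 [-10.3  11.4] [228.7 230.9]
-108 194 [-9.4 10.4] [228.1 230.7]
-102 165 [-7.8  9.5] [225.7 229.4]
-96 162 [-10.3  11.7] [230.5 232.6]
```

```bash
python3 -m pendant '[{"xyz":[0.003,0.002,0.02],"roll":0,"jaw":0.4},{"xyz":[0.0035,0.002,0.045],"roll":0,"jaw":0.4},{"xyz":[0.0035,0.002,0.062],"roll":0,"jaw":0.4},{"xyz":[0.0035,0.002,0.07],"roll":0,"jaw":0.4},{"xyz":[0.0035,0.002,0.07],"roll":0,"jaw":1},{"xyz":[0.0035,0.002,0.07],"roll":0,"jaw":1},{"xyz":[0.0035,0.002,0.07],"roll":0,"jaw":1},{"xyz":[0.0035,0.002,0.07],"roll":0,"jaw":1}]' 15;python3 - <<'E'
from h import *
s=env.state(); p=s['ee_pos']; print(Pr(p),p[2],s['force'],s['ee_rot'])
E
```

```text
time_s: 23.0
ee_pos: [553.9, -319.8, 214.6]
ee_rot: [180.0, -0.1, 3.5]
force: [0.7, -0.0, 1.0]
gripper_width: 21.8
[   1.44325939 -138.59241311] 214.62232317767706 [ 0.71001248 -0.04279528  1.00439872] [ 1.79960181e+02 -6.03389312e-02  3.49574875e+00]
```

The crank is gripped (21.8 mm). The tool axes now match press x, −y and down, so I can follow the 70 mm circle, starting towards +x.

```bash
python3 -m pendant '[{"xyz":[0.008,0,0.0005],"roll":0,"jaw":1},{"xyz":[0.017,0,0.0024],"roll":0,"jaw":1},{"xyz":[0.0256,0,0.0053],"roll":0,"jaw":1},{"xyz":[0.0338,0,0.0094],"roll":0,"jaw":1},{"xyz":[0.0414,0,0.0145],"roll":0,"jaw":1},{"xyz":[0.0483,0,0.0205],"roll":0,"jaw":1},{"xyz":[0.0543,0,0.0274],"roll":0,"jaw":1},{"xyz":[0.0594,0,0.035],"roll":0,"jaw":1}]';cat >> h.py <<'E'
def ck():
    s=env.state(); p=s['ee_pos']; r=Pr(p); z=p[2]+5.4; q=np.degrees(np.arctan2(r[0],z-150))%360
    print('press x,y',r.round(1),'TCPz',p[2].round(1),'F',s['force'].round(1),'q',q.round(1),'radius',np.hypot(r[0],z-150).round(1),'w',s['gripper_width'].round(1)); return r[0],z,q
def arc(q0,q1,n=8,dz=0):
    """rows along the circle from handle angle q0 to q1"""
    x,z,q=ck()
    for a in np.linspace(q0,q1,n+1)[1:]: a=np.radians(a); print(round((70*np.sin(a)-x)/1000,4),round((z-150-70*np.cos(a)-dz)/1000,4))
E
python3 -c "
from h import *
arc(60,120)"
```

```text
time_s: 24.0
ee_pos: [614.6, -316.2, 178.9]
ee_rot: [179.9, -0.2, 3.5]
force: [4.3, -1.2, 3.7]
gripper_width: 21.2Traceback (most recent call last):
  File "<string>", line 3, in <module>
    arc(60,120)
    ~~~^^^^^^^^
  File "h.py", line 36, in arc
    x,z,q=ck()
          ~~^^
  File "h.py", line 33, in ck
    print('press x,y',r.round(1),'TCPz',p[2].round(1),'F',s['force'].round(1),'q',q.round(1),'radius',np.hypot(r[0],z-150).round(1),'w',s['gripper_width'].round(1)); return r[0],z,q
                                                                                                                                        ^^^^^^^^^^^^^^^^^^^^^^^^
AttributeError: 'float' object has no attribute 'round'
```

```bash
sed -i "s/s\['gripper_width'\].round(1)/round(s['gripper_width'],1)/" h.py; python3 -c "
from h import *
arc(60,120)"
```

```text
press x,y [  62.3 -138.7] TCPz 178.9 F [ 4.3 -1.2  3.7] q 61.2 radius 71.1 w 21.2
0.0024 0.0075
0.0053 0.0161
0.0071 0.0251
0.0077 0.0343
0.0071 0.0434
0.0053 0.0524
0.0024 0.061
-0.0017 0.0693
```

```bash
python3 -m pendant '[{"xyz":[0.003,0,0.008],"roll":0,"jaw":1},{"xyz":[0.006,0,0.0165],"roll":0,"jaw":1},{"xyz":[0.0077,0,0.0255],"roll":0,"jaw":1},{"xyz":[0.0083,0,0.0345],"roll":0,"jaw":1},{"xyz":[0.0077,0,0.0437],"roll":0,"jaw":1},{"xyz":[0.006,0,0.0527],"roll":0,"jaw":1},{"xyz":[0.003,0,0.061],"roll":0,"jaw":1},{"xyz":[-0.001,0,0.0693],"roll":0,"jaw":1}]';
python3 -c "
from h import *
arc(120,160)"
```

```text
time_s: 25.0
ee_pos: [613.4, -316.3, 108.4]
ee_rot: [180.0, -0.2, 3.5]
force: [6.7, -1.3, 0.6]
gripper_width: 21.5
press x,y [  61.1 -138.7] TCPz 108.4 F [ 6.7 -1.3  0.6] q 120.6 radius 71.0 w 21.5
-0.0037 0.004
-0.0074 0.0088
-0.0116 0.0133
-0.0161 0.0174
-0.0209 0.0212
-0.0261 0.0244
-0.0315 0.0273
-0.0371 0.0296
```

```bash
python3 -m pendant '[{"xyz":[-0.003,0,0.004],"roll":0,"jaw":1},{"xyz":[-0.0067,0,0.0085],"roll":0,"jaw":1},{"xyz":[-0.0108,0,0.0128],"roll":0,"jaw":1},{"xyz":[-0.0152,0,0.0168],"roll":0,"jaw":1},{"xyz":[-0.02,0,0.0204],"roll":0,"jaw":1},{"xyz":[-0.025,0,0.0236],"roll":0,"jaw":1},{"xyz":[-0.0305,0,0.0263],"roll":0,"jaw":1},{"xyz":[-0.036,0,0.0285],"roll":0,"jaw":1}]';
python3 -c "
from h import *
arc(160,200)"
```

```text
time_s: 26.0
ee_pos: [575.3, -318.5, 78.2]
ee_rot: [-180.0, 0.1, 3.5]
force: [4.2, -2.3, -6.8]
gripper_width: 21.8
press x,y [  22.9 -138.6] TCPz 78.2 F [ 4.2 -2.3 -6.8] q 161.0 radius 70.2 w 21.8
-0.0047 0.0012
-0.0107 0.0025
-0.0168 0.0033
-0.0229 0.0036
-0.029 0.0033
-0.035 0.0025
-0.041 0.0012
-0.0468 -0.0006
```

```bash
python3 -m pendant '[{"xyz":[-0.004,0,0.0012],"roll":0,"jaw":1},{"xyz":[-0.01,0,0.0025],"roll":0,"jaw":1},{"xyz":[-0.016,0,0.0033],"roll":0,"jaw":1},{"xyz":[-0.022,0,0.0036],"roll":0,"jaw":1},{"xyz":[-0.028,0,0.0033],"roll":0,"jaw":1},{"xyz":[-0.034,0,0.0025],"roll":0,"jaw":1},{"xyz":[-0.04,0,0.0012],"roll":0,"jaw":1},{"xyz":[-0.046,0,-0.0006],"roll":0,"jaw":1}]';
python3 -c "
from h import *
arc(200,245)"
```

```text
time_s: 27.0
ee_pos: [527.3, -321.3, 80.0]
ee_rot: [-179.9, 0.3, 3.5]
force: [-0.5, -4.1, -8.2]
gripper_width: 21.8
press x,y [ -25.2 -138.4] TCPz 80.0 F [-0.5 -4.1 -8.2] q 201.3 radius 69.3 w 21.8
-0.0051 -0.0015
-0.0111 -0.0048
-0.0168 -0.0086
-0.0221 -0.013
-0.0269 -0.0179
-0.0313 -0.0232
-0.035 -0.0289
-0.0382 -0.035
```

```bash
python3 -m pendant '[{"xyz":[-0.0045,0,-0.0005],"roll":0,"jaw":1},{"xyz":[-0.0105,0,-0.004],"roll":0,"jaw":1},{"xyz":[-0.0162,0,-0.0078],"roll":0,"jaw":1},{"xyz":[-0.0215,0,-0.0122],"roll":0,"jaw":1},{"xyz":[-0.0263,0,-0.0171],"roll":0,"jaw":1},{"xyz":[-0.0306,0,-0.0225],"roll":0,"jaw":1},{"xyz":[-0.0344,0,-0.0282],"roll":0,"jaw":1},{"xyz":[-0.0375,0,-0.0343],"roll":0,"jaw":1}]';
python3 -c "
from h import *
arc(245,300)"
```

```text
time_s: 28.0
ee_pos: [490.1, -323.5, 116.0]
ee_rot: [-180.0, 0.3, 3.5]
force: [-3.9, -5.4, -5.3]
gripper_width: 21.7
press x,y [ -62.5 -138.4] TCPz 116.0 F [-3.9 -5.4 -5.3] q 245.4 radius 68.7 w 21.7
-0.0041 -0.0069
-0.0062 -0.015
-0.0073 -0.0233
-0.0075 -0.0317
-0.0066 -0.04
-0.0047 -0.0482
-0.0019 -0.0561
0.0018 -0.0636
```

```bash
python3 -m pendant '[{"xyz":[-0.003,0,-0.0068],"roll":0,"jaw":1},{"xyz":[-0.0052,0,-0.015],"roll":0,"jaw":1},{"xyz":[-0.0063,0,-0.0233],"roll":0,"jaw":1},{"xyz":[-0.0065,0,-0.0317],"roll":0,"jaw":1},{"xyz":[-0.0056,0,-0.04],"roll":0,"jaw":1},{"xyz":[-0.0037,0,-0.0482],"roll":0,"jaw":1},{"xyz":[-0.0009,0,-0.0561],"roll":0,"jaw":1},{"xyz":[0.0028,0,-0.0636],"roll":0,"jaw":1}]';
python3 -c "
from h import *
arc(300,360)"
```

```text
time_s: 29.0
ee_pos: [493.9, -323.3, 180.8]
ee_rot: [180.0, 0.1, 3.5]
force: [-1.9, -3.4, -2.9]
gripper_width: 21.4
press x,y [ -58.7 -138.4] TCPz 180.8 F [-1.9 -3.4 -2.9] q 301.6 radius 68.9 w 21.4
0.0031 -0.0065
0.0092 -0.0133
0.016 -0.0194
0.0237 -0.0245
0.0319 -0.0285
0.0405 -0.0315
0.0495 -0.0332
0.0587 -0.0338
```

```bash
python3 -m pendant '[{"xyz":[0.004,0,-0.0065],"roll":0,"jaw":1},{"xyz":[0.0102,0,-0.0133],"roll":0,"jaw":1},{"xyz":[0.017,0,-0.0194],"roll":0,"jaw":1},{"xyz":[0.0247,0,-0.0245],"roll":0,"jaw":1},{"xyz":[0.0329,0,-0.0285],"roll":0,"jaw":1},{"xyz":[0.0415,0,-0.0315],"roll":0,"jaw":1},{"xyz":[0.0505,0,-0.0332],"roll":0,"jaw":1},{"xyz":[0.059,0,-0.0338],"roll":0,"jaw":1}]';
python3 -c "
from h import *
from scipy.optimize import least_squares
ck(); s=env.state(); r=Pr(s['ee_pos'])
D=np.array([(62.3,178.9),(61.1,108.4),(22.9,78.2),(-25.2,80.0),(-62.5,116),(-58.7,180.8),(1.44,214.6),(r[0],s['ee_pos'][2])])
f=least_squares(lambda p:np.hypot(D[:,0]-p[0],D[:,1]-p[1])-70,[0,145]); print(f.x,f.fun.round(2))
"
```

```text
time_s: 30.0
ee_pos: [555.7, -319.7, 214.6]
ee_rot: [179.9, -0.1, 3.5]
force: [-1.5, -3.2, 3.1]
gripper_width: 21.4
press x,y [   3.2 -138.5] TCPz 214.6 F [-1.5 -3.2  3.1] q 2.7 radius 70.0 w 21.4
[  1.27738377 144.6916696 ] [-0.04 -0.03 -0.08 -0.1  -0.07  0.01 -0.09 -0.1 ]
```

The circle fit is good to 0.1 mm: the axle is at x=1.28, so the crank stands 1.6° past upright. Trim −1.9 mm and release.

```bash
python3 -m pendant '[{"xyz":[-0.001,0,0],"roll":0,"jaw":1},{"xyz":[-0.002,0,0],"roll":0,"jaw":1},{"xyz":[-0.002,0,0],"roll":0,"jaw":1},{"xyz":[-0.002,0,0],"roll":0,"jaw":1},{"xyz":[-0.002,0,0],"roll":0,"jaw":1},{"xyz":[-0.002,0,0],"roll":0,"jaw":1},{"xyz":[-0.002,0,0],"roll":0,"jaw":1},{"xyz":[-0.002,0,0],"roll":0,"jaw":1}]';
python3 -c "
from h import *
ck()"
```

```text
time_s: 31.0
ee_pos: [554.6, -319.7, 214.6]
ee_rot: [179.9, -0.3, 3.5]
force: [1.3, -2.5, 6.3]
gripper_width: 21.4
press x,y [   2.1 -138.5] TCPz 214.6 F [ 1.3 -2.5  6.3] q 1.7 radius 70.0 w 21.4
```

```bash
python3 -m pendant '[{"xyz":[-0.0008,0,0],"roll":0,"jaw":1},{"xyz":[-0.0012,0,0],"roll":0,"jaw":1},{"xyz":[-0.0012,0,0],"roll":0,"jaw":1},{"xyz":[-0.0012,0,0],"roll":0,"jaw":1},{"xyz":[-0.0012,0,0],"roll":0,"jaw":0.55},{"xyz":[-0.0012,0,0],"roll":0,"jaw":0.55},{"xyz":[-0.0012,0,0],"roll":0,"jaw":0.55},{"xyz":[-0.0012,0,0],"roll":0,"jaw":0.55}]';
python3 -c "
from h import *
ck()"
python3 -m pendant '[{"xyz":[0,0,-0.01],"roll":0,"jaw":0.5},{"xyz":[0,0,-0.025],"roll":0,"jaw":0.5},{"xyz":[0,0,-0.045],"roll":0,"jaw":0.5},{"xyz":[0,0,-0.068],"roll":0,"jaw":0.5},{"xyz":[0,0,-0.068],"roll":0,"jaw":0.4},{"xyz":[0,0,-0.068],"roll":0,"jaw":0.4},{"xyz":[0,0,-0.068],"roll":0,"jaw":0.4},{"xyz":[0,0,-0.068],"roll":0,"jaw":0.4}]'
python3 - <<'E'
from h import *
s=env.state(); T=wristT(s); a,d=snap('wrist','w20'); b,_=snap('scene','scene20'); P=cloud('wrist',d,T); print(Pr(s['ee_pos']))
v,u=np.mgrid[:400,:640]; m=(v>160)&(v<230)&(u>300)&(u<350)&(P[...,2]>195)&(P[...,2]<240); r=(P[...,:2]-O)@A
for y0 in range(-144,-101,8):
    k=m&(r[...,1]>y0)&(r[...,1]<y0+8)
    if k.sum()>5: x=r[k][:,0]; print(y0,np.percentile(x,[3,97]).round(1),np.percentile(P[k][:,2],97).round(1))
A1=np.load('pics/scene12.npz')['im']
cv2.imwrite('pics/v20.png',np.vstack([a[0:180,150:470].repeat(2,0).repeat(2,1)[:300],cv2.resize(np.hstack([A1[190:240,290:370],b[190:240,290:370]]),(640,200),interpolation=cv2.INTER_CUBIC)]))
E
```

```text
time_s: 32.0
ee_pos: [551.0, -319.6, 213.1]
ee_rot: [-180.0, 0.0, 3.5]
force: [-0.1, 0.6, -0.3]
gripper_width: 41.0
press x,y [  -1.4 -138.1] TCPz 213.1 F [-0.1  0.6 -0.3] q 358.8 radius 68.5 w 41.0
time_s: 33.0
ee_pos: [550.9, -319.7, 280.6]
ee_rot: [-180.0, 0.1, 3.5]
force: [-0.1, 0.3, -0.4]
gripper_width: 54.6
[  -1.55694543 -138.23831343]
-144 [-9.   9.6] 229.7
-136 [-9.8 10.6] 230.4
-128 [-9.8 11.1] 230.7
-120 [-9.7 10.9] 230.6
-112 [-9.6 10.9] 230.5
-104 [-7.9  9.1] 229.3
```

View pics/v20.png

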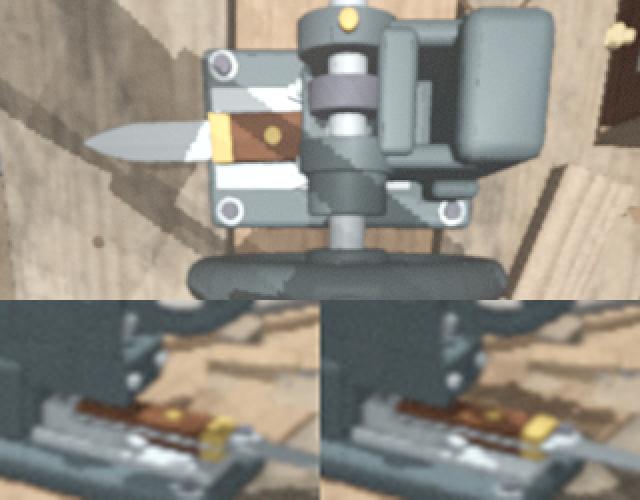

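The handle is at x≈0.6, against 0.8 at the start by the same measurement, so it is upright. The knife looks unmoved, bolster at crop (220,137). One numeric check of the knife position before and after the crank turn.

```bash
python3 - <<'E'
from h import *
s=env.state(); T1=wristT(s); s0=dict(s); s0['ee_pos']=np.array([549.9,-318.3,283.2]); s0['ee_rot']=np.array([-180,.1,3.6]); T0=wristT(s0)
v,u=np.mgrid[:400,:640]
for f,T in(('w13',T0),('w20',T1)):
    g=np.load('pics/%s.npz'%f); im=g['im']; P=cloud('wrist',g['d'],T); hsv=cv2.cvtColor(im,cv2.COLOR_BGR2HSV).astype(int)
    r=(P[...,:2]-O)@A; h=(P[...,2]>44)&(P[...,2]<58)&(r[...,0]>-110)&(r[...,0]<-35)&(abs(r[...,1])<25)
    x=r[h][:,0]; e=h&(r[...,0]<-70); e2=h&(r[...,0]>-60)&(r[...,0]<-45); print(f,'handle front x',np.percentile(x,[0.5,2]).round(2),'y mid front/back',[np.percentile(r[k][:,1],[2,98]).mean().round(2) for k in(e,e2)])
    b=(P[...,2]>34)&(P[...,2]<44)&(r[...,0]<-95)&(r[...,0]>-190)&(abs(r[...,1])<30); q=r[b]; i=q[:,0].argsort()[:10]; print('tip',q[i].mean(0).round(2))
    for rr in (48,): c=[ray('wrist',a,bb,50,T) for a,bb in ((0,0),)]
# other objects moved? compare top views
t,_=snap('top','top20'); t0=np.load('pics/top0.npz')['im']; D=cv2.absdiff(t,t0).max(2); D=cv2.morphologyEx((D>50).astype(np.uint8),cv2.MORPH_OPEN,np.ones((3,3)))
n,l,st,ce=cv2.connectedComponentsWithStats(D); print([ (st[i].tolist()) for i in range(1,n) if st[i][4]>15])
E
```

```text
w13 handle front x [-87.11 -86.18] y mid front/back [np.float64(-0.5), np.float64(-0.26)]
tip [-169.58   -3.23]
w20 handle front x [-86.45 -85.67] y mid front/back [np.float64(-0.91), np.float64(-0.05)]
tip [-169.14   -3.18]
[[403, 142, 30, 26, 352], [383, 144, 11, 13, 96], [357, 161, 70, 100, 2582], [377, 175, 6, 4, 18], [334, 201, 17, 21, 235], [355, 211, 6, 9, 45], [308, 220, 46, 45, 880], [363, 229, 8, 6, 39], [352, 245, 9, 7, 42], [343, 251, 9, 7, 42], [250, 254, 131, 111, 6570], [282, 259, 12, 13, 91], [297, 267, 5, 8, 30], [374, 289, 164, 111, 7163], [445, 303, 8, 5, 27], [438, 305, 29, 20, 200], [320, 328, 59, 72, 2341], [374, 328, 69, 30, 463], [477, 345, 18, 11, 111], [311, 374, 5, 8, 28], [279, 381, 21, 10, 157]]
```

```bash
python3 -c "
from workcell import env
print(env.job_done())"
```

```text
the job is handed in; nothing more can be done
None
```

The job is handed in at about 33 s of the 72 s. The knife is in the press, the crank has gone through one full turn and stands upright, and the gripper is clear above it.

**How it was done:** The moves could not tilt the gripper, so I worked with it vertical throughout. I took the knife at the bolster and fed the butt under the head at a slight angle to clear the wheel. Then I pushed on the bolster with shut fingers until the butt met the back stop, at about 6 N, and squared the knife up. I gripped the crank at its outer end and led it once round its 70 mm circle towards +x, with forces up to about 9 N. After trimming it upright I let go and rose clear.

**Last checks:**
- **Crank:** the handle is at x ≈ 0.6 mm, against 0.8 mm at the start by the same measurement. That is upright to within about half a degree.
- **Knife:** the bolster front is at x ≈ −86.5 mm, where a knife with its butt home should have it (−86.7 mm), and within 1 mm of where it was before the crank turn. It is straight to about 1–2°.
- **Rivet:** not seen, because it sits under the head. That it is set rests only on the full turn of the crank.
- **Rest of the bench:** the before-and-after comparison from the top camera was muddied by the arm and its shadow. I felt no unexpected contact, but I have no clean picture showing that nothing else moved.

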